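# Take the feeding syringe apart for cleaning

### The job

The feeding syringe has to be washed: first lift the lid of the ultrasonic bath past its balance point, so that its struts hold it fully open on their own, then take the white plunger by its neck and draw it straight out of the tilted barrel without forcing it sideways against the barrel, and lay it gently flat on the floor of the bath's tank. Leave the lid open and do not disturb the other things on the bench.

Things in the scene. Friction and masses are not known exactly. Their poses are not given: they have to be found in the camera images.
- plunger: White one-piece plunger, 128 mm long, about 0.16 kg; its z axis runs along it from foot to thumb disc. In order: shaft 26 mm diameter, 80 mm long; collar 40 mm diameter, 6 mm thick; neck 20 mm diameter, 36 mm long; thumb disc 56 mm diameter, 6 mm thick. Origin on the axis at the collar's underside.
- plunger_neck (a point): Centre of the plunger's grip neck, on its axis, half-way between collar and thumb disc. Axes as the plunger. Along z from here: foot end at -104 mm, collar underside at -24, neck from -18 to +18, outer face of the thumb disc at +24. At the start the plunger is fully home, collar resting on the barrel's mouth; only its weight holds it; it droops about 1 degree in its play.
- plunger_foot (a point): Centre of the end face of the plunger's shaft, the end that is deep in the barrel at the start. Axes as the plunger.
- stand: Grey and steel stand fixed to the bench, base 150 x 100 x 12 mm, with a clear syringe barrel clamped in it. Origin on the bench, 20 mm behind and 115 mm under the barrel's mouth; z up, x level. The barrel rises towards +x at 35 degrees above level: the plunger comes out along (cos 35, 0, sin 35 degrees) of these axes.
- barrel_mouth (a point): Centre of the clear barrel's mouth, 115 mm above the bench, axes as the stand. Barrel: 92 mm deep, bore 28 mm wide (1 mm play all round the shaft), outside about 43 mm, 50 mm square clamp bands further down, two flat finger ears that reach 45 mm to each side (y) at the mouth.
- bath: Grey bench ultrasonic bath, empty, fixed to the bench: 200 mm (its x) by 250 mm (y), 110 mm high, with copper side handles that reach 21 mm beyond its sides. Origin on the bench under its centre; z up, x from the front with two dials to the hinge side.
- tank_floor (a point): Centre of the steel floor of the bath's tank, 55 mm above the bench, axes as the bath. The tank is 164 mm (x) by 214 mm (y) inside; its rim is 55 mm above this floor.
- lid_handle (a point): Middle of the lid's dark round handle bar: 12 mm thick, 110 mm long along the bath's y, on two end posts, its axis 39 mm above the lid's upper face. It lies 175 mm from the hinge line along the lid and 48 mm above it. Axes turn with the lid; they are the bath's while it is shut.
- lid_hinge (a point): Middle of the lid's hinge line at the far (+x) rim of the bath, 110 mm above the bench; the hinge runs along the bath's y. Axes as the bath.
- lid (a joint): Opening angle (rad) of the flat steel lid, 200 x 250 x 8 mm, 0.6 kg: 0 shut, 1.35 fully open at its stop; the handle goes up and over towards the hinge. Spring struts at the hinge carry most of its weight: let go below about 0.6 rad it sinks shut; above about 0.8 rad the struts push it fully open within about 2 s and hold it. Lifting takes under 5 N at the handle.
- dish: Steel dish, 84 mm diameter, 32 mm high; a bystander, to be left alone. Origin at its underside's centre.
- vial: Amber bottle with white cap, 36 mm diameter, 70 mm high; a bystander, to be left alone. Origin at its underside's centre.
- carton: Paper carton, 50 x 75 mm, 35 mm high; a bystander, to be left alone. Origin at its underside's centre.
- tub: White tub, 84 mm diameter, 110 mm high; a bystander, to be left alone. Origin at its underside's centre.
- dropper: White bottle with blue cap, 44 mm diameter, 90 mm high; a bystander, to be left alone. Origin at its underside's centre.
- brush: Brush, lying flat; a bystander, to be left alone. Origin at its underside's centre.

How it is judged:
By the outcome, as a careful person would: the job done as asked, in the order asked, and still so for the second after the job is handed in, with the robot touching nothing.
It also fails if it takes over 72 s, if anything falls off the work surface, if the arm or the gripper's body presses on something with over 40 N, if the wrist force passes 120 N, or if a joint passes its speed limit or range.

### The arm

A 7-joint arm with a two-finger parallel gripper is mounted at the origin on the work surface. World frame = base frame: x ahead of the robot, y to its left, z up, the work surface at z = 0. Lengths are in m, angles in rad, forces in N, time in s.
With the tool pointing down it reaches from about 0.4 to 0.85 m from the base axis. Payload 10.4 kg.
Tool frame: the origin (TCP) lies at the centre of the arm's flange, where the gripper is bolted on; the fingertips stand 173 mm ahead of it and the grasp point (between the pads) lies 155 mm ahead of it (grasp_offset is the distance from the TCP to the grasp point, in m); z points along the fingers, y is the line along which they close (so a half turn about z gives the same grasp; the last joint's range is limited). The gripper opens to 85 mm and grips with 20 to 120 N. Pads are 22 mm wide; open, the fingers measure 114 mm over their backs; the gripper's body (76 mm by 85 mm) begins 54 mm behind the grasp point. The pads swing forward as they close: fully open they stand 13 mm farther back than shut.
Start: joints at [-1.14, 0.332, -0.065, 1.46, 0.022, 1.35, -0.088], TCP at [0.274, 0.562, 0.405] pointing down, gripper open.
Joint ranges: [-2.6, 2.6], [-0.5, 2.12], [-1.47, 1.34], [0.16, 2.42], [-1.27, 4.41], [0.06, 2.06], [-2.6, 2.6]. Speed limits (rad/s): [2.22, 2.22, 2.79, 2.79, 3.14, 3.14, 3.14].

### API

Orientations are given as a unit quaternion [w, x, y, z].
In Python, from bench import * gives the robot as it stands.
- The arm moves only by the tool servo_tool, never from a script. Its argument "series" is a list of rows, each a list of 7 numbers: the turn, a rotation vector about the tool's x, y, z in units of 5 degrees (1.0 is 5 degrees), then the shift along the tool's x, y, z in units of 30 mm (1.0 is 30 mm), then the finger opening in mm, from 0 to 85.4. In form: [[rx, ry, rz, dx, dy, dz, claw], ...]. A call has 1 to 20 rows; each row is the pose to reach, as a shift and turn from the pose commanded when the call began, along the tool's axes at that moment; what a row does not reach only later rows make up. A row lasts 1/12 s, in which the tool goes at most 41.7 mm and 7.16 degrees, less where a joint would pass 70% of its speed; a pose out of reach is approached as far as the arm can. A call with a gripper value outside its range is refused whole. The fingers move at their own pace and stop on an object; "squeeze" is the grip in N (left out, the last holds). Time passes only in rows, so rows that repeat a pose let the fingers close. It gives the time, the measured TCP pose, the force, the opening and the grip force at its end, in the units of the state.
- read_state(): the state, without advancing time (a new reading comes with each control period).
- camera(name): name is "side" or "top" or "wrist"; returns (picture, depth): 400x640x3 uint8, blue, green, red; 400x640 float32, m along the optical axis (not along the pixel's ray), 0 where there is no reading.
- calibration(name): a dict with "fx", "fy", "cx", "cy" (pixels), "dist" ([k1, k2, p1, p2, k3] as OpenCV has them; the pictures are not rectified), "view" (4x4, takes a point from world to camera coordinates); the wrist camera has in their place "mount" (4x4, takes a point from camera to tool coordinates, whose origin is the TCP and whose axes are the flange's). Camera axes: x right, y down, z forward; pixel columns grow to the right and rows downward; lengths in m; the calibration is good to about 2 mm. A picture is of the moment at which its call begins: read the wrist's pose just before it. calibration takes no time and is no camera call.
- close_job(): hands the job in; it is judged then, once.
The state is a dict: "time_s": time; "joint_pos": joint angles; "qvel": joint speeds; "tau": joint torques, N m; "eef_pos": TCP position; "tcp_rot": TCP orientation; "ft_force": force on the tool from outside, world axes, zero at the start; "torque": the same for the moment, N m; "finger_gap": finger opening in m; "grip_force": force on a finger pad.
Only numpy, scipy, OpenCV 4.12 (cv2) and the standard library are available. Lean on these libraries where they do the work, as an engineer would, in place of code of your own. Each camera call takes 0.05 s, during which the arm holds its last target. There are 200 camera calls.

## Working session

There is one attempt and no reset: what is moved stays moved. The work goes in short steps, Python scripts to look and compute and a tool call to move; the robot and the scene stay as the last step left them, time stands still between calls to the robot, and variables do not carry over. Pictures are saved under pics/ and viewed, at most 10 in all, crops included, and the job is handed in when it is done.

Besides the shell and the picture viewer there is one more tool, called after "Call:" as a command line: name --pt "numbers of a row" for each row, then --argument value for the rest. servo_tool: Moves the arm, as the interface text tells. Its arguments: {"type":"object","properties":{"series":{"type":"array"},"squeeze":{"type":"number"}},"required":["series"]}

```bash
mkdir -p pics; ls; python3 - <<'E'
from bench import *
import cv2,numpy as np
s=read_state();print(s['eef_pos'],s['tcp_rot'],s['time_s'])
for n in("side","top"):
    p,d=camera(n);cv2.imwrite(f"pics/{n}0.png",p);np.save(f"pics/{n}0.npy",d)
    c=calibration(n);print(n,{k:np.round(c[k],4).tolist() for k in c})
print(calibration("wrist"))
E
```

```text
pics
[0.27392186 0.56162182 0.40390758] [-1.22919864e-04  2.24938863e-01  9.74372609e-01 -7.16094733e-04] 0.0
side {'fx': 520.6189, 'fy': 520.6189, 'cx': 323.468, 'cy': 191.9453, 'dist': [0.0564, 0.0, 0.0, 0.0, 0.0], 'view': [[0.6947, -0.7192, -0.0073, -0.3495], [-0.5445, -0.5193, -0.6587, 0.3901], [0.47, 0.4616, -0.7524, 1.1835], [0.0, 0.0, 0.0, 1.0]]}
top {'fx': 436.1053, 'fy': 436.1053, 'cx': 319.5398, 'cy': 199.2209, 'dist': [-0.0175, 0.0, 0.0, 0.0, 0.0], 'view': [[0.0285, -0.9995, -0.012, 0.0232], [-0.9883, -0.0263, -0.15, 0.5487], [0.1496, 0.0162, -0.9886, 1.0486], [0.0, 0.0, 0.0, 1.0]]}
{'fx': 309.0838100713265, 'fy': 309.0838100713265, 'cx': 318.86271052180297, 'cy': 195.0850559363303, 'dist': array([-0.00098497,  0.        ,  0.        ,  0.        ,  0.        ]), 'mount': array([[-8.33541305e-05, -9.50514769e-01, -3.10679363e-01,
         7.98933812e-02],
       [ 9.99999903e-01,  5.54918955e-05, -4.38072188e-04,
         4.07335196e-04],
       [ 4.33634272e-04, -3.10679370e-01,  9.50514672e-01,
         2.99803792e-02],
       [ 0.00000000e+00,  0.00000000e+00,  0.00000000e+00,
         1.00000000e+00]])}
```

View pics/side0.png

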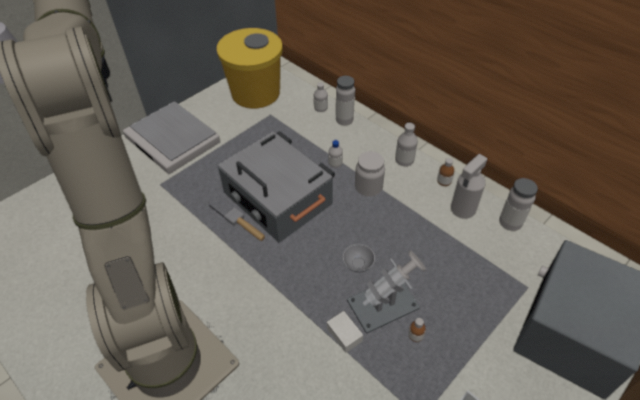

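View pics/top0.png

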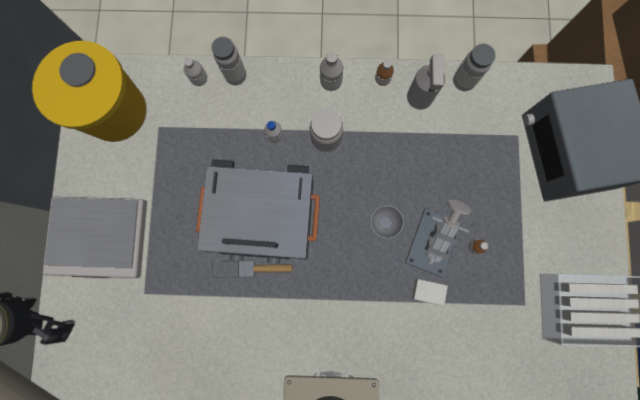

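The side view shows the bath at about (277,185) with its handle at (252,180), and the syringe at about (395,280) with its disc at (417,262). In the top view, the lid handle is at (250,243), the bath centre near (256,212), the thumb disc at (459,208) and the barrel near (445,235). Next I'll enlarge both.

```bash
python3 - <<'E'
import cv2,numpy as np
s=cv2.imread("pics/side0.png");t=cv2.imread("pics/top0.png")
r=lambda im,x,y,w,h:cv2.resize(im[y:y+h,x:x+w],(400,300),interpolation=cv2.INTER_CUBIC)
a=np.vstack([np.hstack([r(t,405,195,80,60),r(s,350,245,80,60)]),np.hstack([r(t,190,150,140,105),r(s,215,130,133,100)])])
cv2.imwrite("pics/crop0.png",a)
E
```

```text
(no output)
```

View pics/crop0.png

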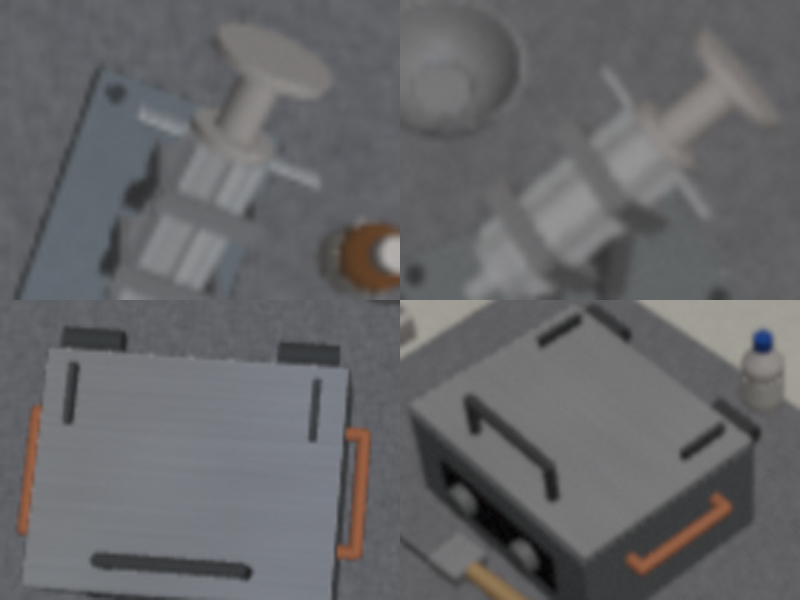

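The crops are clear. In original pixels, given as top / side:

| Point | Top | Side |
|---|---|---|
| Disc | (460,207.6) | (417.6,260.6) |
| Neck middle | (454.4,216) | (409.4,267) |
| Ear tip 1 | (434,218.4) | (391.4,259.4) |
| Ear tip 2 | (468.6,231.4) | (411.2,287.6) |
| Handle end 1 | (223.3,241) | (238.3,163.3) |
| Handle end 2 | (277.5,245.2) | (265.5,186) |

I'll triangulate these.

```bash
cat > h.py <<'E'
from bench import *
import cv2,numpy as np
from scipy.spatial.transform import Rotation as R
def KD(n):
    c=calibration(n);return np.array([[c['fx'],0,c['cx']],[0,c['fy'],c['cy']],[0,0,1]]),np.array(c['dist']),c
def tri(obs): # [(name,view 4x4,px)]
    A=np.zeros((3,3));b=np.zeros(3);rays=[]
    for n,V,p in obs:
        K,D,_=KD(n);u=cv2.undistortPoints(np.array([[p]],float),K,D)[0,0]
        d=V[:3,:3].T@np.array([u[0],u[1],1]);d/=np.linalg.norm(d);o=-V[:3,:3].T@V[:3,3]
        M=np.eye(3)-np.outer(d,d);A+=M;b+=M@o;rays.append((o,d))
    x=np.linalg.solve(A,b);e=[np.linalg.norm(np.cross(x-o,d))for o,d in rays]
    return x,max(e)
def ts(t,s):
    return tri([("top",np.array(calibration("top")["view"]),t),("side",np.array(calibration("side")["view"]),s)])
def dep(n,d,p,V=None):
    K,D,c=KD(n);V=np.array(c['view']) if V is None else V
    z=d[int(round(p[1])),int(round(p[0]))];u=cv2.undistortPoints(np.array([[p]],float),K,D)[0,0]
    return V[:3,:3].T@(z*np.array([u[0],u[1],1])-V[:3,3])
def wristV(s):
    q=np.array(s['tcp_rot']);T=np.eye(4);T[:3,:3]=R.from_quat(q[[1,2,3,0]]).as_matrix();T[:3,3]=s['eef_pos']
    return np.linalg.inv(T@calibration("wrist")["mount"])
E
python3 - <<'E'
from h import *
np.set_printoptions(precision=4,suppress=True)
dt=np.load("pics/top0.npy");ds=np.load("pics/side0.npy")
for n,t,s in [("disc",(460,207.6),(417.6,260.6)),("neck",(454.4,216),(409.4,267)),("collar",(451.6,221.4),(403,272.6)),("ear1",(434,218.4),(391.4,259.4)),("ear2",(468.6,231.4),(411.2,287.6)),("h1",(223.3,241),(238.3,163.3)),("h2",(277.5,245.2),(265.5,186)),
 ("lidTL",(206.8,167.5),(215+192/3,131.5)),("lidTR",(311.8,173.8),(215+355/3,130+135/3)),("lidBR",(307.3,254),(215+185/3,130+260/3)),("lidBL",(198.75,249.1),(215+12/3,130+105/3))]:
    x,e=ts(t,s);print(n,x,round(e,4),"dT",dep("top",dt,t),"dS",dep("side",ds,s))
E
```

```text
disc [ 0.5224 -0.2806  0.1434] 0.0007 dT [ 0.5207 -0.2777  0.1513] dS [ 0.5237 -0.2805  0.1422]
neck [ 0.5051 -0.2725  0.1273] 0.0009 dT [ 0.5038 -0.2705  0.1322] dS [ 0.5014 -0.2754  0.135 ]
collar [ 0.4923 -0.2683  0.1145] 0.0011 dT [ 0.4922 -0.2664  0.1235] dS [ 0.4822 -0.2727  0.1304]
ear1 [ 0.4984 -0.2273  0.1192] 0.0001 dT [ 0.4986 -0.2275  0.1187] dS [ 0.4984 -0.2271  0.119 ]
ear2 [ 0.4708 -0.3065  0.1182] 0.0 dT [ 0.4812 -0.3458 -0.0021] dS [ 0.4717 -0.3061  0.1166]
h1 [0.4324 0.2457 0.1564] 0.0011 dT [0.4313 0.2453 0.161 ] dS [0.4286 0.2377 0.1648]
h2 [0.4248 0.1256 0.1649] 0.0007 dT [0.4273 0.1301 0.1192] dS [0.4278 0.1308 0.1584]
lidTL [0.6127 0.2991 0.1168] 0.0099 dT [0.6046 0.3047 0.1194] dS [0.6216 0.2943 0.1149]
lidTR [0.5966 0.0554 0.1237] 0.0022 dT [0.6208 0.0612 0.0006] dS [0.6116 0.0663 0.1047]
lidBR [0.4061 0.0643 0.1115] 0.0043 dT [0.4114 0.065  0.0301] dS [0.4034 0.0678 0.1101]
lidBL [0.4133 0.3108 0.1178] 0.0 dT [0.4132 0.3107 0.1181] dS [0.4125 0.3096 0.1192]
```

Checks: the handle is at about (0.429,0.187,0.158), against an expected z of 0.158. The mouth is near (0.485,-0.267,0.117), and the neck at 24 mm along the axis is consistent with that. Next I'll work out the hover over the handle.

```bash
cat >> h.py <<'E'
def frame(x,z):
    z=np.array(z,float);z/=np.linalg.norm(z);x=np.array(x,float);x-=z*(x@z);x/=np.linalg.norm(x)
    return np.stack([x,np.cross(z,x),z],1)
def rel(p,Rm,p0=None,R0=None):
    """units from the current (or given) TCP pose to p,Rm"""
    s=read_state()
    if p0 is None: p0=s['eef_pos']
    if R0 is None: q=np.array(s['tcp_rot']);R0=R.from_quat(q[[1,2,3,0]]).as_matrix()
    return np.round(np.r_[np.degrees(R.from_matrix(R0.T@Rm).as_rotvec())/5,R0.T@(np.array(p)-p0)/.03],2)
BY=np.radians(-2.5)
bx=np.array([np.cos(BY),np.sin(BY),0]);by=np.array([-np.sin(BY),np.cos(BY),0])
RB=frame(by,[0,0,-1])
E
python3 - <<'E'
from h import *
print(rel([.429,.187,.42],RB).tolist())
E
```

```text
[-0.01, 0.01, 13.3, -10.12, -8.96, -0.52]
```

Call:
servo_tool --pt "0 0 1.4 -1 -0.9 -0.05 85" --pt "0 0 2.8 -2.1 -1.9 -0.1 85" --pt "0 0 4.2 -3.2 -2.8 -0.16 85" --pt "0 0 5.5 -4.2 -3.7 -0.2 85" --pt "0 0 6.9 -5.2 -4.6 -0.26 85" --pt "0 0 8.2 -6.2 -5.5 -0.3 85" --pt "0 0 9.6 -7.3 -6.5 -0.4 85" --pt "0 0 11 -8.3 -7.4 -0.45 85" --pt "0 0 12.3 -9.4 -8.3 -0.5 85" --pt "0 0 13.3 -10.12 -8.96 -0.52 85" --pt "0 0 13.3 -10.12 -8.96 -0.52 85" --pt "0 0 13.3 -10.12 -8.96 -0.52 85" --pt "0 0 13.3 -10.12 -8.96 -0.52 85"

```text
time_s: 1.18
eef_pos: [0.4287, 0.1876, 0.4201]
tcp_rot: [-0.0, 0.722, 0.692, -0.0]
ft_force: [-0.8, -0.3, -0.5]
finger_gap: 0.0847
grip_force: 0.0
```

```bash
python3 - <<'E'
from h import *
s=read_state();print(s['eef_pos'],s['tcp_rot'],s['time_s'],np.round(s['joint_pos'],2))
p,d=camera("wrist");cv2.imwrite("pics/w1.png",p);np.save("pics/w1.npy",d)
np.save("pics/w1V.npy",wristV(s))
E
```

```text
[0.42871263 0.18757978 0.42011122] [-2.43677019e-04  7.21960692e-01  6.91934025e-01 -6.46336653e-05] 1.1833 [-0.79 -0.04  0.27  1.85  0.01  1.33 -0.56]
```

View pics/w1.png

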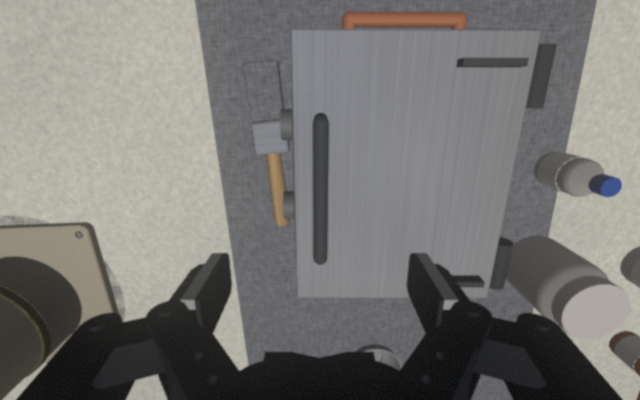

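The handle bar runs from (321,117) to (320,260), vertical and on the fingers' midline at u≈320. The lid corners are at (293,30), (540,32), (487,298) and (298,297).

```bash
python3 - <<'E'
from h import *
np.set_printoptions(precision=4,suppress=True)
V=np.load("pics/w1V.npy");d=np.load("pics/w1.npy")
T=np.array(calibration("top")["view"]);S=np.array(calibration("side")["view"])
for n,w,t,s in [("h1",(321,117),(223.3,241),(238.3,163.3)),("h2",(320,260),(277.5,245.2),(265.5,186)),("mid",(320.5,190),(250.4,243.1),(252,174.6))]:
    print(n,tri([("wrist",V,w),("top",T,t),("side",S,s)]),dep("wrist",d,w,V))
for w in [(296,33),(536,35),(484,294),(301,294)]: print("lid",dep("wrist",d,w,V))
E
```

```text
h1 (array([0.4334, 0.2491, 0.1516]), np.float64(0.0022438183444628873)) [0.4329 0.2519 0.1607]
h2 (array([0.427 , 0.1298, 0.156 ]), np.float64(0.003921209497042251)) [0.4274 0.1376 0.1644]
mid (array([0.4308, 0.1904, 0.1508]), np.float64(0.003841036123882045)) [0.4303 0.198  0.1646]
lid [0.4159 0.3142 0.1186]
lid [0.6051 0.3047 0.1189]
lid [0.5942 0.0641 0.1181]
lid [0.4053 0.0736 0.1204]
```

Call:
servo_tool --pt "0 0 0 0.1 0.05 0.6 60" --pt "0 0 0 0.1 0.05 1.3 60" --pt "0 0 0 0.1 0.05 2 60" --pt "0 0 0 0.1 0.05 2.6 60" --pt "0 0 0 0.1 0.05 3.1 60" --pt "0 0 0 0.1 0.05 3.4 60" --pt "0 0 0 0.1 0.05 3.55 60" --pt "0 0 0 0.1 0.05 3.55 8" --pt "0 0 0 0.1 0.05 3.55 8" --pt "0 0 0 0.1 0.05 3.55 8" --pt "0 0 0 0.1 0.05 3.55 8" --pt "0 0 0 0.1 0.05 3.55 8" --pt "0 0 0 0.1 0.05 3.55 8" --pt "0 0 0 0.1 0.05 3.55 8" --squeeze 25

```text
time_s: 2.4
eef_pos: [0.43, 0.1903, 0.3144]
tcp_rot: [-0.001, 0.722, 0.692, -0.0]
ft_force: [-6.8, 0.2, 5.6]
finger_gap: 0.0108
grip_force: 26.1
```

```bash
python3 - <<'E'
from h import *
s=read_state();print(s['eef_pos'],s['ft_force'],s['joint_pos'])
th=np.r_[np.linspace(0,1.28,20)[1:]]
for t in th:
    dx=-175*np.cos(t)+48*np.sin(t)+175; dz=175*np.sin(t)+48*np.cos(t)-48
    print(round(t,2),[round(dx/30,2),round(-dz/30,2)])
E
```

```text
[0.43001383 0.19033201 0.31437933] [-6.77183942  0.17586054  5.63417532] [-0.78268206  0.06025869  0.27951881  1.98375414 -0.02009838  1.10106689
 -0.53767399]
0.07 [np.float64(0.12), np.float64(-0.39)]
0.13 [np.float64(0.27), np.float64(-0.77)]
0.2 [np.float64(0.44), np.float64(-1.14)]
0.27 [np.float64(0.64), np.float64(-1.5)]
0.34 [np.float64(0.86), np.float64(-1.84)]
0.4 [np.float64(1.1), np.float64(-2.17)]
0.47 [np.float64(1.36), np.float64(-2.48)]
0.54 [np.float64(1.65), np.float64(-2.77)]
0.61 [np.float64(1.95), np.float64(-3.04)]
0.67 [np.float64(2.27), np.float64(-3.29)]
0.74 [np.float64(2.61), np.float64(-3.52)]
0.81 [np.float64(2.96), np.float64(-3.72)]
0.88 [np.float64(3.33), np.float64(-3.9)]
0.94 [np.float64(3.7), np.float64(-4.06)]
1.01 [np.float64(4.09), np.float64(-4.19)]
1.08 [np.float64(4.48), np.float64(-4.3)]
1.15 [np.float64(4.88), np.float64(-4.37)]
1.21 [np.float64(5.29), np.float64(-4.42)]
1.28 [np.float64(5.69), np.float64(-4.45)]
```

Call:
servo_tool --pt "0 0 0 0 0.05 -0.2 8" --pt "0 0 0 0 0.12 -0.39 8" --pt "0 0 0 0 0.27 -0.77 8" --pt "0 0 0 0 0.44 -1.14 8" --pt "0 0 0 0 0.64 -1.5 8" --pt "0 0 0 0 0.86 -1.84 8" --pt "0 0 0 0 1.1 -2.17 8" --pt "0 0 0 0 1.1 -2.17 8"

```text
time_s: 3.07
eef_pos: [0.4632, 0.1888, 0.3816]
tcp_rot: [-0.001, 0.722, 0.692, -0.001]
ft_force: [-18.5, -2.1, 14.1]
finger_gap: 0.011
grip_force: 26.1
```

Call:
servo_tool --pt "0 0 0 0 -0.07 -0.05 8" --pt "0 0 0 0 0.2 -0.37 8" --pt "0 0 0 0 0.49 -0.66 8" --pt "0 0 0 0 0.8 -0.93 8" --pt "0 0 0 0 1.12 -1.19 8" --pt "0 0 0 0 1.47 -1.42 8" --pt "0 0 0 0 1.82 -1.63 8" --pt "0 0 0 0 2.2 -1.81 8" --pt "0 0 0 0 2.2 -1.81 8"

```text
time_s: 3.82
eef_pos: [0.531, 0.1856, 0.4356]
tcp_rot: [0.001, 0.723, 0.691, 0.002]
ft_force: [-5.1, -0.6, 9.2]
finger_gap: 0.0106
grip_force: 26.6
```

Call:
servo_tool --pt "0 0 0 0 0.37 -0.16 8" --pt "0 0 0 0 0.77 -0.29 8" --pt "0 0 0 0 1.17 -0.4 8" --pt "0 0 0 0 1.57 -0.47 8" --pt "0 0 0 0 1.98 -0.52 8" --pt "0 0 0 0 2.38 -0.55 8" --pt "0 0 0 0 2.38 -0.55 8" --pt "0 0 0 0 2.38 -0.55 28" --pt "0 0 0 0 2.38 -0.55 28" --pt "0 0 0 0 2.38 -0.55 28"

```text
time_s: 4.65
eef_pos: [0.6006, 0.1824, 0.4499]
tcp_rot: [0.0, 0.722, 0.691, 0.0]
ft_force: [2.0, -0.4, 0.7]
finger_gap: 0.0281
grip_force: 0.8
```

Call:
servo_tool --pt "0 0 0 0 0.15 0 28" --pt "0 0 0 0 0.15 -0.5 28" --pt "0 0 0 0 0.15 -1.2 28" --pt "0 0 0 0 0.1 -2 28" --pt "0 0 0 0 0 -2.6 28" --pt "0 0 0 0 -0.5 -3 28" --pt "0 0 0 0 -0.5 -3 28"

```text
time_s: 5.23
eef_pos: [0.5847, 0.1832, 0.5432]
tcp_rot: [0.0, 0.722, 0.692, 0.002]
ft_force: [-0.6, -0.8, 0.5]
finger_gap: 0.0282
grip_force: 0.0
```

```bash
cat >> h.py <<'E'
SY=np.radians(-19.5)
hx=np.array([np.cos(SY),np.sin(SY),0]);c35,s35=np.cos(np.radians(35)),np.sin(np.radians(35))
AX=np.r_[hx[:2]*c35,s35]; ZG=np.r_[hx[:2]*s35,-c35]
RG=frame(-AX,ZG)
NECK=np.array([.5045,-.273,.1285])
E
python3 - <<'E'
from h import *
s=read_state();print(s['eef_pos'],s['tcp_rot'],s['time_s'],np.round(s['joint_pos'],2))
G=NECK-.155*ZG;pre=G-.12*ZG
R0=R.from_quat(np.array(s['tcp_rot'])[[1,2,3,0]]).as_matrix()
mid=np.array([.42,0,.5])
print("grasp tcp",G,"pre",pre)
print(rel(mid,RB).tolist(),rel(pre,RG).tolist(), rel(pre,RG,mid,RB).tolist())
p,_=camera("top");cv2.imwrite("pics/top1.png",p)
E
```

```text
[0.58470594 0.18319109 0.54316324] [3.46834750e-04 7.22141748e-01 6.91741973e-01 2.05415106e-03] 5.2333 [-0.67  0.28  0.38  1.27 -0.1   1.61 -0.35]
grasp tcp [ 0.42069507 -0.24332312  0.25546857] pre [ 0.35581384 -0.22034747  0.35376681]
[0.04, -0.03, 0.01, -6.34, -5.23, 1.41] [-4.4, -6.02, -14.13, -13.78, -7.07, 6.26] [-4.45, -6.02, -14.12, -7.43, -1.82, 4.87]
```

View pics/top1.png

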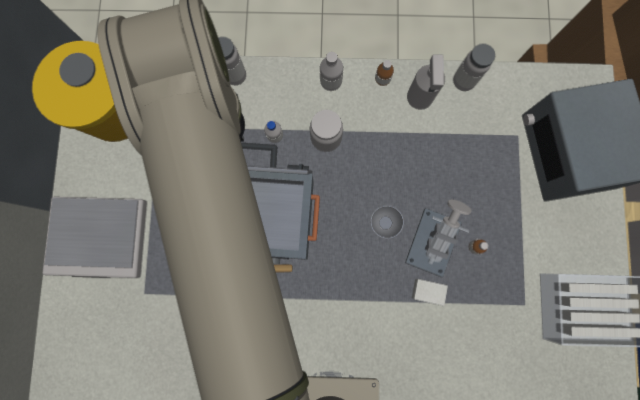

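The lid stands open: the tank is visible at (280,220) and the handle is at (260,150) on the hinge side. Now to the pre-grasp pose.

Call:
servo_tool --pt "0 0 0 -1 -1 0 60" --pt "0 0 0 -2.1 -2 0.3 60" --pt "0 0 0 -3.2 -3 0.6 60" --pt "0 0 0 -4.3 -4 1 60" --pt "0 0 0 -5.3 -5 1.3 60" --pt "-0.4 -0.6 -1.4 -6.34 -5.3 1.5 60" --pt "-0.8 -1.2 -2.8 -7 -5.5 2 60" --pt "-1.2 -1.7 -4 -7.7 -5.7 2.4 60" --pt "-1.6 -2.3 -5.3 -8.4 -5.9 2.8 60" --pt "-2 -2.8 -6.5 -9.1 -6.1 3.2 60" --pt "-2.4 -3.3 -7.8 -9.8 -6.3 3.6 60" --pt "-2.8 -3.9 -9.1 -10.6 -6.5 4.1 60" --pt "-3.2 -4.4 -10.4 -11.4 -6.7 4.6 60" --pt "-3.6 -5 -11.7 -12.3 -6.9 5.2 60" --pt "-4 -5.5 -12.9 -13.1 -7 5.7 60" --pt "-4.4 -6.02 -14.13 -13.78 -7.07 6.26 60" --pt "-4.4 -6.02 -14.13 -13.78 -7.07 6.26 60" --pt "-4.4 -6.02 -14.13 -13.78 -7.07 6.26 60" --pt "-4.4 -6.02 -14.13 -13.78 -7.07 6.26 60"

```text
time_s: 6.87
eef_pos: [0.3558, -0.2204, 0.3515]
tcp_rot: [0.294, 0.162, 0.94, -0.052]
ft_force: [-1.2, -0.0, 0.5]
finger_gap: 0.0598
grip_force: 0.0
```

```bash
python3 - <<'E'
from h import *
s=read_state();print(s['eef_pos'],np.round(s['joint_pos'],2))
G=NECK-.155*ZG;pre=G-.12*ZG;print(rel(pre,RG))
p,d=camera("wrist");np.save("pics/w2.npy",d);np.save("pics/w2V.npy",wristV(s))
cv2.imwrite("pics/w2.png",cv2.resize(p[0:300,160:560],(800,600),interpolation=cv2.INTER_CUBIC))
E
```

```text
[ 0.35579644 -0.22039524  0.35150178] [-0.36 -0.49  0.68  2.3   0.5   0.65  1.27]
[-0.04 -0.04  0.   -0.04  0.   -0.06]
```

View pics/w2.png

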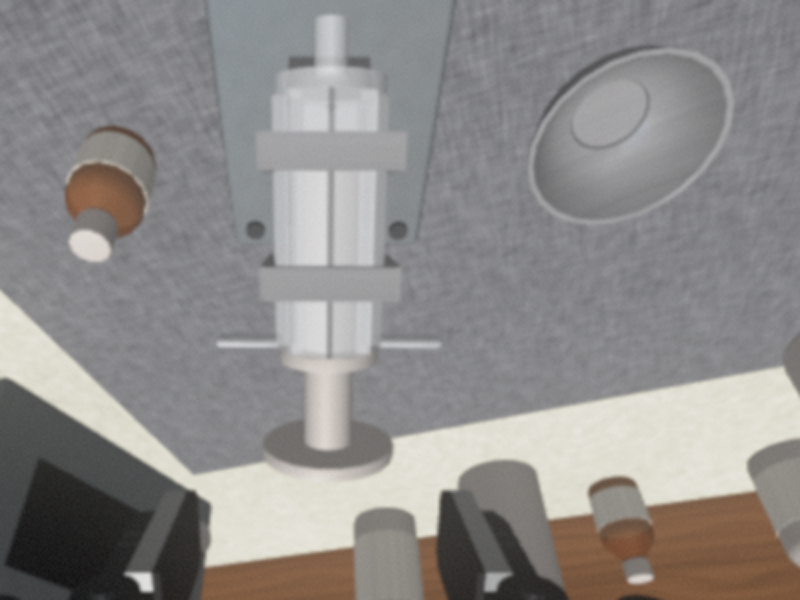

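The axis is vertical in the crop: barrel tip (330,30), ears (218,344) and (441,344), neck about (328,400), disc about (328,447). That is about 5 px right of the tool's centre line. I'll measure it.

```bash
python3 - <<'E'
from h import *
np.set_printoptions(precision=4,suppress=True)
V=np.load("pics/w2V.npy");d=np.load("pics/w2.npy")
s=read_state();R0=R.from_quat(np.array(s['tcp_rot'])[[1,2,3,0]]).as_matrix()
T=np.array(calibration("top")["view"]);S=np.array(calibration("side")["view"])
f=lambda u,v:(160+u/2,v/2)
loc=lambda x:R0.T@(x-s['eef_pos'])*1000
for n,w,t,sd in [("disc",f(328,447),(460,207.6),(417.6,260.6)),("ear1",f(441,344),(434,218.4),(391.4,259.4)),("ear2",f(218,344),(468.6,231.4),(411.2,287.6)),("neck",f(328,400),(454.4,216),(409.4,267))]:
    x,e=tri([("wrist",V,w),("top",T,t),("side",S,sd)]);print(n,x,round(e,4),"loc",loc(x))
for n,w in [("ear1",f(438,344)),("ear2",f(222,344)),("neck lo",f(328,380)),("neck",f(328,400)),("neck hi",f(328,430)),("bandlow",f(331,150)),("bandhi",f(331,284)),("collar",f(328,362)),("disc rim",f(328,474)),("discL",f(270,450)),("discR",f(386,450)),("barrel tip",f(330,40))]:
    x=dep("wrist",d,w,V);print(n,x,"loc",loc(x))
E
```

```text
disc [ 0.5235 -0.279   0.1416] 0.003 loc [-25.5123   1.1759 273.9457]
ear1 [ 0.499  -0.2249  0.1193] 0.0045 loc [ 20.9956  44.0768 268.5957]
ear2 [ 0.4714 -0.3059  0.1177] 0.0015 loc [ 21.105  -41.4592 270.834 ]
neck [ 0.5052 -0.2716  0.1294] 0.0022 loc [ -2.3941   2.1147 272.724 ]
ear1 [ 0.4988 -0.2215  0.12  ] loc [ 21.6346  47.1839 267.321 ]
ear2 [ 0.4704 -0.3017  0.1201] loc [ 21.6516 -37.8821 267.4876]
neck lo [ 0.4934 -0.2655  0.1306] loc [  7.7888   3.8943 264.2258]
neck [ 0.5004 -0.2679  0.1349] loc [ -0.8083   3.9413 264.8817]
neck hi [ 0.5097 -0.2711  0.1428] loc [-13.3836   3.9819 263.9879]
bandlow [ 0.4196 -0.239   0.096 ] loc [ 91.8966   4.2699 247.8541]
bandhi [ 0.4538 -0.2508  0.1208] loc [ 47.993    4.5307 248.1561]
collar [ 0.4805 -0.2611  0.1326] loc [ 17.7684   3.7091 254.8415]
disc rim [ 0.5109 -0.2717  0.1624] loc [-25.6576   3.803  248.6842]
discL [ 0.5096 -0.2965  0.1472] loc [-22.7645 -19.9057 265.2972]
discR [ 0.5251 -0.2512  0.1474] loc [-22.4967  27.907  264.6222]
barrel tip [ 0.4022 -0.2331  0.0592] loc [128.0023   4.1094 267.5581]
```

Call:
servo_tool --pt "0 0 0 -0.05 0.09 0.6 60" --pt "0 0 0 -0.05 0.09 1.3 60" --pt "0 0 0 -0.05 0.09 2 60" --pt "0 0 0 -0.05 0.09 2.6 60" --pt "0 0 0 -0.05 0.09 3.1 60" --pt "0 0 0 -0.05 0.09 3.5 60" --pt "0 0 0 -0.05 0.09 3.8 60" --pt "0 0 0 -0.05 0.09 3.95 60" --pt "0 0 0 -0.05 0.09 3.95 60" --pt "0 0 0 -0.05 0.09 3.95 60"

```text
time_s: 7.75
eef_pos: [0.4226, -0.2402, 0.2557]
tcp_rot: [0.295, 0.16, 0.941, -0.052]
ft_force: [-0.1, 0.2, -0.7]
finger_gap: 0.0601
grip_force: 0.0
```

```bash
python3 - <<'E'
from h import *
s=read_state();R0=R.from_quat(np.array(s['tcp_rot'])[[1,2,3,0]]).as_matrix()
print(s['eef_pos'],np.round(s['joint_pos'],2),rel(s['eef_pos'],RG), s['eef_pos']+.155*R0[:,2])
p,d=camera("wrist");np.save("pics/w3.npy",d)
cv2.imwrite("pics/w3.png",cv2.resize(p[150:400,120:520],(800,500),interpolation=cv2.INTER_CUBIC))
E
```

```text
[ 0.4225564  -0.24021906  0.2557171 ] [-0.87 -0.12  1.31  2.28  0.15  0.29  1.58] [-0.03 -0.03  0.04  0.    0.    0.  ] [ 0.50590508 -0.27012819  0.12850294]
```

View pics/w3.png

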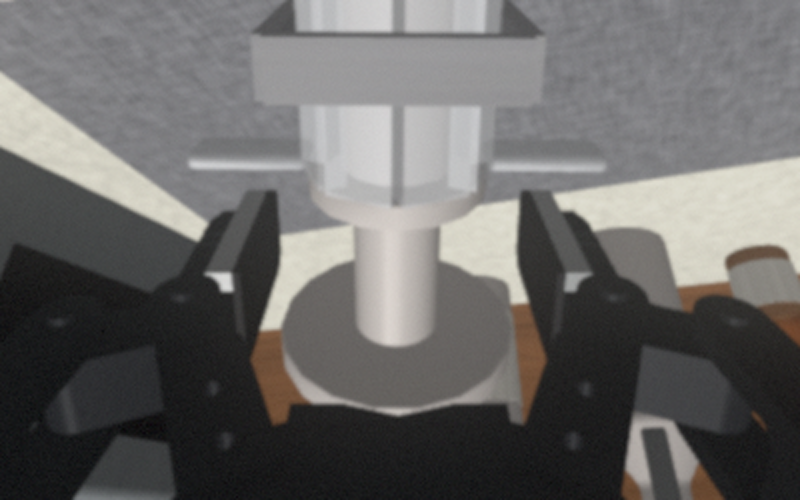

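The neck (u 355–440) is centred between the pads (278 and 520, mid 399), with its axis clear of the collar and disc. Closing gently.

Call:
servo_tool --pt "0 0 0 0 0 0 40" --pt "0 0 0 0 0 0 30" --pt "0 0 0 0 0 0 24" --pt "0 0 0 0 0 0 15" --pt "0 0 0 0 0 0 15" --pt "0 0 0 0 0 0 15" --pt "0 0 0 0 0 0 15" --squeeze 25

```text
time_s: 8.38
eef_pos: [0.4219, -0.2414, 0.2557]
tcp_rot: [0.295, 0.161, 0.94, -0.052]
ft_force: [-1.8, 2.6, 5.2]
finger_gap: 0.0191
grip_force: 24.9
```

```bash
cat > f.py <<'E'
from h import *
s=read_state();R0=R.from_quat(np.array(s['tcp_rot'])[[1,2,3,0]]).as_matrix()
print("F tool",np.round(R0.T@s['ft_force'],1),"M tool",np.round(R0.T@s['torque'],2),np.round(s['joint_pos'],2),s['finger_gap'],"dR",rel(s['eef_pos'],RG)[:3],"axis in tool",np.round(R0.T@AX,3))
E
python3 f.py
```

```text
F tool [-0.9  1.8 -5.7] M tool [-0.35  0.57  0.02] [-0.87 -0.12  1.31  2.28  0.14  0.29  1.59] 0.01908351928585255 dR [-0.03 -0.02  0.02] axis in tool [-1.    -0.002 -0.002]
```

Call:
servo_tool --pt "0 0 0 0 0 -0.03 15" --pt "0 0 0 -0.1 0.02 -0.04 15" --pt "0 0 0 -0.25 0.02 -0.04 15" --pt "0 0 0 -0.4 0.02 -0.04 15" --pt "0 0 0 -0.4 0.02 -0.04 15" --pt "0 0 0 -0.4 0.02 -0.04 15"

```text
time_s: 8.88
eef_pos: [0.4305, -0.2439, 0.2632]
tcp_rot: [0.295, 0.161, 0.94, -0.053]
ft_force: [-0.1, -0.8, -1.4]
finger_gap: 0.0192
grip_force: 24.5
```

```bash
python3 f.py
```

```text
F tool [ 0.6 -0.8  1.3] M tool [0.01 0.77 0.02] [-0.87 -0.09  1.32  2.26  0.04  0.3   1.67] 0.019199754697377516 dR [-0.04 -0.03  0.02] axis in tool [-1.    -0.002 -0.003]
```

Call:
servo_tool --pt "0 0 0 -0.2 0 0 15" --pt "0 0 0 -0.4 0 0 15" --pt "0 0 0 -0.6 0 0 15" --pt "0 0 0 -0.8 0 0 15" --pt "0 0 0 -1 0 0 15" --pt "0 0 0 -1 0 0 15"

```text
time_s: 9.38
eef_pos: [0.4543, -0.252, 0.2808]
tcp_rot: [0.295, 0.161, 0.94, -0.053]
ft_force: [0.4, -0.5, -2.8]
finger_gap: 0.0191
grip_force: 24.6
```

```bash
python3 f.py
```

```text
F tool [ 1.1 -0.3  2.6] M tool [-0.02  0.75  0.01] [-0.82  0.05  1.31  2.19 -0.35  0.36  2.  ] 0.019082957678402866 dR [-0.05 -0.02  0.03] axis in tool [-1.    -0.003 -0.002]
```

Call:
servo_tool --pt "0 0 0 -0.15 0 0 15" --pt "0 0 0 -0.3 0 0 15" --pt "0 0 0 -0.45 0 0 15" --pt "0 0 0 -0.6 0 0 15" --pt "0 0 0 -0.6 0 0 15"

```text
time_s: 9.8
eef_pos: [0.4684, -0.2571, 0.2914]
tcp_rot: [0.295, 0.161, 0.94, -0.053]
ft_force: [0.4, 0.5, -2.4]
finger_gap: 0.0189
grip_force: 24.6
```

```bash
python3 f.py
```

```text
F tool [1.2 0.7 2.1] M tool [ 0.02  0.78 -0.01] [-0.75  0.1   1.25  2.14 -0.44  0.39  2.07] 0.018886332296923772 dR [-0.04 -0.02  0.02] axis in tool [-1.    -0.002 -0.001]
```

Call:
servo_tool --pt "0 0 0 -0.2 0 0 15" --pt "0 0 0 -0.4 0 0 15" --pt "0 0 0 -0.6 0 0 15" --pt "0 0 0 -0.8 0 0 15" --pt "0 0 0 -1 0 0 15" --pt "0 0 0 -1.3 0 0 15" --pt "0 0 0 -1.6 0 0 15" --pt "0 0 0 -1.6 0 0 15"

```text
time_s: 10.47
eef_pos: [0.5066, -0.2703, 0.3197]
tcp_rot: [0.296, 0.161, 0.94, -0.053]
ft_force: [-0.1, -0.4, -1.2]
finger_gap: 0.019
grip_force: 24.6
```

```bash
python3 f.py; python3 - <<'E'
from h import *
c,_=camera("side");w,_=camera("wrist")
cv2.imwrite("pics/c4.png",np.hstack([cv2.resize(c[150:350,300:500],(400,400)),cv2.resize(w[:,120:520],(400,400))]))
E
```

```text
F tool [ 0.7 -0.5  1. ] M tool [ 0.03  0.7  -0.03] [-0.63  0.2   1.16  2.02 -0.56  0.48  2.13] 0.019027597680401034 dR [-0.04 -0.    0.03] axis in tool [-1.    -0.003 -0.   ]
```

View pics/c4.png

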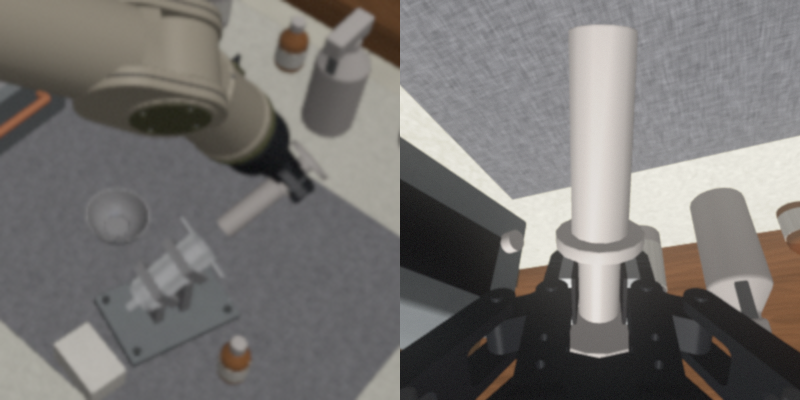

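The plunger is fully out and in line with the grip. The foot is at (603,30) and the collar at (600,240) in the wrist half, and the side half shows it clear of the barrel. Next I'll plan the transfer.

```bash
cat >> h.py <<'E'
a7=np.radians(7)
RP=frame(by*np.cos(a7)-np.array([0,0,np.sin(a7)]),[0,0,-1]-by*np.sin(a7))
BC=np.array([.506,.189,0])
def place(h): # TCP for neck centre h above its rest
    return BC-.03*bx-.04*by+np.array([0,0,.081+h])-.155*RP[:,2]
E
python3 - <<'E'
from h import *
A=[.44,-.2,.48];B=np.array([.40,-.02,.5])
print(place(0),place(.2),rel(A,RG).tolist(),rel(B,RP).tolist())
E
```

```text
[0.47510169 0.16907982 0.23486162] [0.47510169 0.16907982 0.43486162] [-0.04, -0.03, 0.02, -0.77, 1.46, -6.04] [5.22, 4.83, 13.77, 1.52, 6.66, -8.47]
```

Call:
servo_tool --pt "0 0 0 -0.2 0.2 -0.8 15" --pt "0 0 0 -0.3 0.4 -1.7 15" --pt "0 0 0 -0.4 0.6 -2.7 15" --pt "0 0 0 -0.5 0.9 -3.7 15" --pt "0 0 0 -0.6 1.1 -4.6 15" --pt "0 0 0 -0.7 1.3 -5.4 15" --pt "0 0 0 -0.77 1.46 -6.04 15" --pt "0 0 0 -0.77 1.46 -6.04 15" --pt "0 0 0 -0.77 1.46 -6.04 15"

```text
time_s: 11.32
eef_pos: [0.4391, -0.1996, 0.484]
tcp_rot: [0.298, 0.161, 0.939, -0.051]
ft_force: [1.1, -0.2, -2.6]
finger_gap: 0.0185
grip_force: 25.0
```

```bash
python3 f.py; python3 - <<'E'
from h import *
B=np.array([.40,-.02,.5]);print(rel(B,RP).tolist())
E
```

```text
F tool [0.6 0.2 2.8] M tool [-0.07  0.72  0.05] [-0.55 -0.4   0.68  1.98  0.45  0.9   1.22] 0.018519270074560664 dR [0.   0.05 0.  ] axis in tool [-1.    -0.     0.004]
[5.3, 4.86, 13.75, 2.33, 5.21, -2.3]
```

Call:
servo_tool --pt "0.4 0.4 1 0.2 0.4 -0.2 15" --pt "0.8 0.75 2.1 0.35 0.8 -0.35 15" --pt "1.2 1.1 3.2 0.5 1.2 -0.5 15" --pt "1.6 1.5 4.2 0.7 1.6 -0.7 15" --pt "2 1.9 5.3 0.9 2 -0.9 15" --pt "2.5 2.2 6.4 1.1 2.4 -1.1 15" --pt "2.9 2.6 7.4 1.3 2.8 -1.2 15" --pt "3.3 3 8.5 1.4 3.2 -1.4 15" --pt "3.7 3.4 9.5 1.6 3.6 -1.6 15" --pt "4.1 3.7 10.6 1.8 4 -1.8 15" --pt "4.5 4.1 11.6 2 4.4 -2 15" --pt "4.9 4.5 12.7 2.2 4.8 -2.1 15" --pt "5.3 4.86 13.75 2.33 5.21 -2.3 15" --pt "5.3 4.86 13.75 2.33 5.21 -2.3 15" --pt "5.3 4.86 13.75 2.33 5.21 -2.3 15"

```text
time_s: 12.57
eef_pos: [0.4014, -0.0204, 0.4948]
tcp_rot: [0.04, 0.721, 0.691, -0.047]
ft_force: [0.2, -0.6, -2.0]
finger_gap: 0.0191
grip_force: 25.0
```

```bash
python3 f.py; python3 - <<'E'
from h import *
print(rel(place(.2),RP).tolist(),rel(place(.06),RP).tolist(),rel(place(.0),RP).tolist())
E
```

```text
F tool [-0.4  0.2  2. ] M tool [-0.03  0.07  0.03] [-0.41 -0.22  0.25  1.85  0.17  1.54 -0.22] 0.019088326105075843 dR [ -5.36  -4.86 -13.71] axis in tool [-0.31   0.779 -0.546]
[-0.09, 0.03, 0.02, 6.61, 2.2, 1.17] [-0.09, 0.03, 0.02, 7.19, 2.24, 5.8] [-0.09, 0.03, 0.02, 7.43, 2.25, 7.79]
```

Call:
servo_tool --pt "0 0 0 0.9 0.3 0.15 15" --pt "0 0 0 1.8 0.6 0.3 15" --pt "0 0 0 2.8 0.9 0.5 15" --pt "0 0 0 3.8 1.3 0.7 15" --pt "0 0 0 4.8 1.6 0.85 15" --pt "0 0 0 5.8 1.9 1 15" --pt "0 0 0 6.4 2.1 1.12 15" --pt "-0.05 0 0 6.61 2.2 1.17 15" --pt "-0.05 0 0 6.61 2.2 1.17 15" --pt "-0.05 0 0 6.61 2.2 1.17 15"

```text
time_s: 13.4
eef_pos: [0.4753, 0.168, 0.4361]
tcp_rot: [0.042, 0.721, 0.69, -0.046]
ft_force: [-0.2, -0.5, -2.1]
finger_gap: 0.0191
grip_force: 24.9
```

```bash
python3 - <<'E'
from h import *
s=read_state();print(s['eef_pos'],np.round(s['joint_pos'],2))
for h in(.06,.01,0):print(rel(place(h),RP).tolist())
p,d=camera("wrist");np.save("pics/w5.npy",d);np.save("pics/w5V.npy",wristV(s))
cv2.imwrite("pics/w5.png",p)
E
```

```text
[0.47528844 0.16797575 0.43611267] [-0.56  0.07  0.1   1.71  0.1   1.43 -0.52]
[-0.03, 0.03, -0.0, 0.62, 0.0, 4.67]
[-0.03, 0.03, -0.0, 0.83, 0.01, 6.32]
[-0.03, 0.03, -0.0, 0.87, 0.01, 6.65]
```

View pics/w5.png

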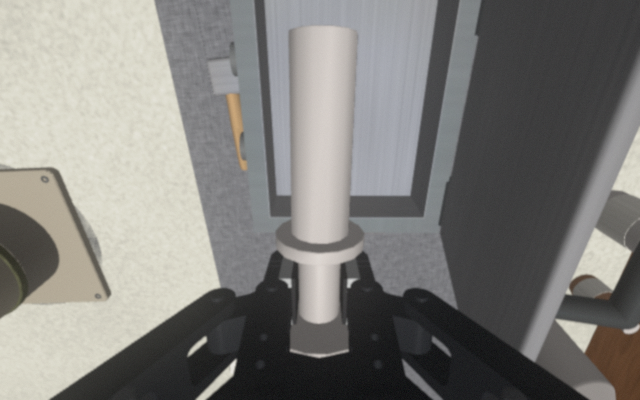

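The lid is open on the right and the tank is below. Its near rim edge is at v≈217, the floor edge at v≈197, and the floor spans u 275–413 there. I'll check the floor height and walls by depth.

```bash
python3 - <<'E'
from h import *
np.set_printoptions(precision=4,suppress=True)
V=np.load("pics/w5V.npy");d=np.load("pics/w5.npy")
for n,w in [("floor near",(400,190)),("floor",(395,100)),("floor L",(280,150)),("floorL edge",(279,190)),("floorR edge",(411,190)),("rim near L",(262,223)),("rim near R",(430,223)),("rimR",(458,60)),("foot",(323,30)),("foot2",(323,36)),("collar",(320,243)),("rimL",(247,60)),("lid top",(600,200))]:
    x=dep("wrist",d,w,V);print(n,x,"bath",((x-BC)@bx).round(4),((x-BC)@by).round(4))
E
```

```text
floor near [0.5684 0.0864 0.0569] bath 0.0668 -0.0998
floor [0.5564 0.1914 0.0555] bath 0.0502 0.0046
floor L [0.4289 0.1423 0.057 ] bath -0.075 -0.05
floorL edge [0.4229 0.0928 0.0574] bath -0.0789 -0.0998
floorR edge [0.5809 0.087  0.0595] bath 0.0793 -0.0987
rim near L [0.4096 0.0787 0.1107] bath -0.0915 -0.1144
rim near R [0.5884 0.0717 0.1116] bath 0.0875 -0.1136
rimR [0.595  0.2304 0.1109] bath 0.0871 0.0453
foot [0.4799 0.2494 0.2823] bath -0.0287 0.0592
foot2 [0.4798 0.2477 0.2814] bath -0.0287 0.0575
collar [0.4756 0.1721 0.2905] bath -0.0296 -0.0182
rimL [0.4165 0.2383 0.1108] bath -0.0916 0.0453
lid top [0.5675 0.1956 0.3063] bath 0.0612 0.0093
```

Call:
servo_tool --pt "0 0 0 0.1 0 0.8 15" --pt "0 0 0 0.22 0 1.7 15" --pt "0 0 0 0.34 0 2.6 15" --pt "0 0 0 0.46 0 3.5 15" --pt "0 0 0 0.56 0 4.2 15" --pt "0 0 0 0.64 0 4.8 15" --pt "0 0 0 0.7 0 5.3 15" --pt "0 0 0 0.76 0 5.7 15" --pt "0 0 0 0.79 0 6 15" --pt "0 0 0 0.81 0 6.2 15" --pt "0 0 0 0.82 0 6.3 15" --pt "0 0 0 0.82 0 6.3 15" --pt "0 0 0 0.82 0 6.3 15"

```text
time_s: 14.53
eef_pos: [0.4749, 0.1704, 0.2465]
tcp_rot: [0.042, 0.721, 0.69, -0.045]
ft_force: [-0.2, 0.3, -0.8]
finger_gap: 0.0189
grip_force: 25.0
```

```bash
python3 - <<'E'
from h import *
s=read_state();print(s['ft_force'],np.round(s['joint_pos'],2))
for h in(.005,.001,-.002):print(rel(place(h),RP).tolist())
E
```

```text
[-0.19608463  0.28187219 -0.80024035] [-0.55  0.24  0.09  1.94  0.1   1.03 -0.56]
[-0.02, 0.01, -0.0, -0.02, 0.01, 0.23]
[-0.02, 0.01, -0.0, 0.0, 0.01, 0.36]
[-0.02, 0.01, -0.0, 0.01, 0.01, 0.46]
```

Creep down to contact.

Call:
servo_tool --pt "0 0 0 0 0 0.08 15" --pt "0 0 0 0 0 0.16 15" --pt "0 0 0 0 0 0.22 15" --pt "0 0 0 0 0 0.27 15" --pt "0 0 0 0 0 0.31 15" --pt "0 0 0 0 0 0.31 15"

```text
time_s: 15.03
eef_pos: [0.4746, 0.1694, 0.2366]
tcp_rot: [0.042, 0.721, 0.69, -0.045]
ft_force: [-0.4, -0.0, -0.3]
finger_gap: 0.0193
grip_force: 25.1
```

Call:
servo_tool --pt "0 0 0 0 0 0.02 15" --pt "0 0 0 0 0 0.04 15" --pt "0 0 0 0 0 0.05 15" --pt "0 0 0 0 0 0.05 15"

```text
time_s: 15.37
eef_pos: [0.4747, 0.1694, 0.2361]
tcp_rot: [0.042, 0.721, 0.69, -0.045]
ft_force: [-4.0, -1.0, 11.4]
finger_gap: 0.0191
grip_force: 26.0
```

Contact. I'll ease back a little and open slowly.

Call:
servo_tool --pt "0 0 0 0 0 -0.02 15" --pt "0 0 0 0 0 -0.02 15" --pt "0 0 0 0 0 -0.02 20" --pt "0 0 0 0 0 -0.02 22" --pt "0 0 0 0 0 -0.02 25" --pt "0 0 0 0 0 -0.02 30" --pt "0 0 0 0 0 -0.02 36" --pt "0 0 0 0 0 -0.02 42" --pt "0 0 0 0 0 -0.02 42" --pt "0 0 0 0 0 -0.02 42"

```text
time_s: 16.2
eef_pos: [0.4746, 0.1693, 0.2357]
tcp_rot: [0.042, 0.721, 0.69, -0.045]
ft_force: [0.3, -0.1, 0.1]
finger_gap: 0.0417
grip_force: 0.0
```

```bash
python3 - <<'E'
from h import *
print(rel(place(.2),RP).tolist(),rel(np.array([.40,.10,.48]),RP).tolist())
E
```

```text
[-0.03, 0.02, 0.0, -0.82, 0.0, -6.59] [-0.03, 0.02, 0.0, -3.4, -2.4, -7.78]
```

Call:
servo_tool --pt "0 0 0 -0.03 0 -0.25 42" --pt "0 0 0 -0.08 0 -0.6 42" --pt "0 0 0 -0.15 0 -1.2 42" --pt "0 0 0 -0.25 0 -2 42" --pt "0 0 0 -0.37 0 -3 42" --pt "0 0 0 -0.5 0 -4 42" --pt "0 0 0 -0.62 0 -5 42" --pt "0 0 0 -0.8 0 -6.2 42" --pt "0 0 0 -1.6 -0.8 -6.8 42" --pt "0 0 0 -2.5 -1.6 -7.3 42" --pt "0 0 0 -3.4 -2.4 -7.8 42" --pt "0 0 0 -4.4 -3.2 -7.8 42" --pt "0 0 0 -5.4 -3.6 -7.8 42" --pt "0 0 0 -6.4 -3.6 -7.8 42" --pt "0 0 0 -7.4 -3.6 -7.8 42" --pt "0 0 0 -7.4 -3.6 -7.8 42" --pt "0 0 0 -7.4 -3.6 -7.8 42"

```text
time_s: 17.62
eef_pos: [0.3583, -0.0189, 0.4967]
tcp_rot: [0.042, 0.722, 0.689, -0.044]
ft_force: [0.9, 1.1, -0.3]
finger_gap: 0.0421
grip_force: 0.0
```

```bash
python3 - <<'E'
from h import *
t,_=camera("top");s,_=camera("side")
cv2.imwrite("pics/end.png",np.hstack([cv2.resize(t[100:300,180:480],(480,320)),cv2.resize(s[100:300,200:400],(320,320))]))
E
```

```text
(no output)
```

View pics/end.png

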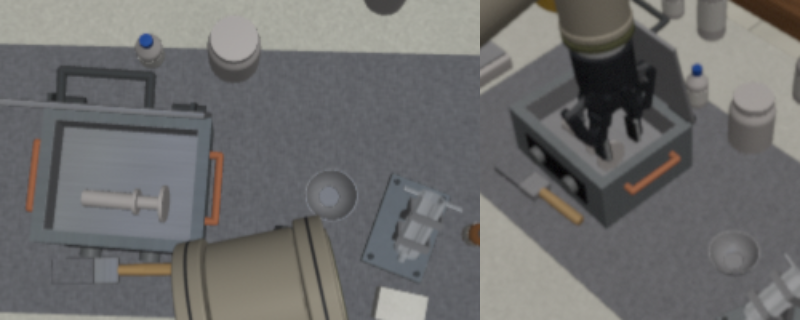

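The top half shows the plunger lying flat on the tank floor (shaft at (85,198), disc at (163,203)). The lid is fully open and the barrel, brush, dish and carton look undisturbed. The arm is clear, so I'm handing in.

```bash
python3 -c "
from bench import *
print(close_job())"
```

```text
the job is handed in; nothing more can be done
None
```

The job is handed in: the lid was lifted until it stayed open on its own, the plunger was then drawn straight out with only small side forces, and it now lies flat on the tank floor. It took about 18 s on the robot's clock, and the last pictures showed nothing else on the bench disturbed.

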